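# Hold a round flask down on a touch-start mixer

## Task

Take the amber round-bottomed flask out of its cork ring and set it upright in the sprung rubber ring on top of the white mixer. Then press it down so that the orange band below the ring sinks fully out of sight into the housing, without ramming the glass, and finish while still holding it down like that, since the mixer only runs while it is pressed. Leave the green flask, the timer and the petri dish where they are.

Things in the scene. Friction and masses are not known exactly. Their poses are not given: they have to be found in the camera images.
- amber_flask: amber glass flask, black stopper, 0.1 to 0.21 kg: round bulb 60 mm wide, straight neck 22 mm wide from 64 to 94 mm above the bottom (flaring below), lip 27 mm wide at 94-98 mm, stopper 25 mm wide, top at 109 mm. Origin at the bottom of the bulb, z up the neck; round about z. Starts upright in a cork ring. Weighted low: hangs straight from the neck, stands by itself in a ring
- amber_flask_bulb (a point): centre of the amber flask's bulb, 30 mm above its bottom
- green_flask: bystander: the same flask in green glass with a white stopper, in the other cork ring; origin at the bottom of the bulb
- ring_a: cork ring that carries the amber flask: 72 mm outside, 36 mm inside, 18 mm high, fixed to the desk; origin at its centre on the desk. The bottom of the flask in it is 7 mm above the desk
- ring_b: the same cork ring, carrying the green flask. The flasks' places left and right of the mixer may be swapped
- mixer: white touch-start mixer, fixed to the desk: housing 125 x 105 mm, 45 mm high, with a grey control panel in front (-x of its own frame); origin under its centre on the desk, z up. The sprung ring cradle stands above the centre of its top. Mind the tall microscope on the right of the desk (about x 0.43 to 0.75, y below -0.42): pass in front of it
- cradle_seat (a point): centre of the sprung rubber ring, at mid-height of its rubber, 81 mm above the desk when not pressed; it moves down with the ring. Ring: 53 mm outside, 39 mm inside, 7 mm thick, on four short struts over a 50 mm plunger. A flask seated in it has its bottom 6 mm below this point and its bulb centre 24 mm above
- cradle (a joint): how far the ring is pressed down, m: 0 at the top (empty or with only the flask on it), 0.015 at the stop. The orange band (9 mm high, just above the housing) is out of sight from 0.009 on. The spring force is 4.5 N at 0 and 12 N at the stop; the weight of ring (0.6 N) and flask helps the push
- timer: bystander: cream digital timer lying flat, 66 x 62 x 20 mm; origin at the centre of its underside
- dish: bystander: petri dish with lid, 56 mm in diameter, 14 mm high; origin at the centre of its underside
Mind the look-alikes: they are no part of the job. Leave any red or yellow look-alike of the ring_b alone.

How it is judged:
By the outcome, as a careful person would: the job done as asked, in the order asked, and still so for the second after the job is handed in, while the arm keeps its last pose, push and grip.
It also fails if it takes over 45 s, if anything falls off the work surface, if the arm or the gripper's body presses on something with over 40 N, if the wrist force passes 120 N, or if a joint passes its speed limit or range.

## Robot

A 6-joint arm with a two-finger parallel gripper is mounted at the origin on a cart in front of the work surface, level with it; the furniture and walls round the work are solid. World frame = base frame: x ahead of the robot, y to its left, z up, the work surface at z = 0. Lengths are in mm, angles in rad, forces in N, time in s.
With the tool pointing down it reaches from about 275 to 725 mm from the base axis. Payload 15.9 kg.
Tool frame: the origin (TCP) lies at the very end of the fingers, on their centre line; the grasp point (between the pads) lies 19 mm behind it; z points along the fingers, y is the direction in which the jaws open and shut (so a half turn about z gives the same grasp; the last joint's range is limited). The gripper opens to 85 mm and grips with 20 to 120 N. Pads are 22 mm wide; open, the fingers measure 114 mm over their backs; the gripper's body (76 mm by 85 mm) begins 54 mm behind the grasp point. The pads swing forward as they close: fully open they stand 13 mm farther back than shut.
Start: joints at [-1.225, 0.213, -0.034, 1.323, 0, 1.571], TCP at [169.468, -470.389, 231.306] pointing down, gripper open.
Joint ranges: [-2.98, 2.98], [-0.74, 1.72], [-1.14, 1.35], [-2.1, 2.04], [-1.57, 1.44], [-3.14, 3.14]. Speed limits (rad/s): [1.89, 1.89, 2.39, 2.57, 3.14, 3.14].

## Interface

Orientations are given as [roll, pitch, yaw] about the fixed x, y, z axes, in that order (R = Rz(yaw) Ry(pitch) Rx(roll)).
In Python, from rig import bot gives the robot as it stands.
- The arm moves only by the tool servo_tool, never from a script. Its argument "deltas" is a list of rows, each a list of 7 numbers: the shift along the tool's x, y, z in mm, then the turn, a rotation vector about the tool's x, y, z in degrees, then the closure, from 0 (fully open) to 1 (shut). In form: [[dx, dy, dz, ax, ay, az, hand], ...]. A call has exactly 10 rows; each row shifts and turns the commanded pose from where the row before left it, along the tool's axes as they then stand; what a row does not reach is not made up. A row lasts 1/12 s, in which the tool goes at most 41.7 mm and 7.16 degrees, less where a joint would pass 70% of its speed; a pose out of reach is approached as far as the arm can. A call with a gripper value outside its range is refused whole. The fingers move at their own pace and stop on an object; "squeeze" is the grip in N (left out, the last holds). Time passes only in rows, so rows that do not move let the fingers close, or fill a call up. It gives the time, the measured TCP pose, the force and the opening at its end, in the units of the state.
- bot.read_state(): the state, without advancing time (a new reading comes with each control period).
- bot.grab_frame(name): name is "scene" or "top" or "wrist"; returns a dict with "img" (400x640x3 uint8, red, green, blue), "intrinsics" (3x3 intrinsics, pixels), "T" (4x4, takes a point from camera to world coordinates). Camera axes: x right, y down, z forward; pixel columns grow to the right and rows downward; lengths in mm; the calibration is good to about 2 mm. A picture is of the moment at which its call begins. There is no depth.
- bot.sign_off(): hands the job in, once; it reports no verdict.
The state is a dict: "t": time; "qpos": joint angles; "joint_vel": joint speeds; "effort": joint torques, N m; "position": TCP position; "eef_rot": TCP orientation; "force": force on the tool from outside, world axes, zero at the start; "ft_torque": the same for the moment, N m; "opening": opening from 0.0 (shut) to 1.0 (fully open).
Only numpy, scipy, OpenCV 4.12 (cv2) and the standard library are available. Lean on these libraries where they do the work, as an engineer would, in place of code of your own. Each camera call takes 0.05 s, during which the arm holds its last target.

## Working session

There is one attempt and no reset: what is moved stays moved. The work goes in short steps, Python scripts to look and compute and a tool call to move; the robot and the scene stay as the last step left them, time stands still between calls to the robot, and variables do not carry over. Pictures are saved under pics/ and viewed, and the job is handed in when it is done.

Besides the shell and the picture viewer there is one more tool, called after "Call:" by a JSON object that holds its "api" and its "payload", one argument or row to a line. servo_tool: Moves the arm, as the interface text tells. Its arguments: {"type":"object","properties":{"deltas":{"type":"array","items":{"type":"array","items":{"type":"number"}}},"squeeze":{"type":"number"}},"required":["deltas"]}

```bash
mkdir -p pics; ls
cat > h.py <<'E'
import numpy as np,cv2
from rig import bot
def save(f,n): cv2.imwrite(n,cv2.cvtColor(f["img"],cv2.COLOR_RGB2BGR))
def ray(f,u,v):
    K=np.array(f["intrinsics"]);T=np.array(f["T"])
    d=T[:3,:3]@np.linalg.solve(K,[u,v,1.]);return T[:3,3],d
def onz(f,u,v,z):
    o,d=ray(f,u,v);return o+d*(z-o[2])/d[2]
def proj(f,p):
    K=np.array(f["intrinsics"]);T=np.array(f["T"]);c=T[:3,:3].T@(np.array(p)-T[:3,3]);q=K@c;return q[:2]/q[2]
E
python3 - <<'E'
from h import *
import pickle
for n in ["scene","top"]:
    f=bot.grab_frame(n);save(f,f"pics/{n}1.png");pickle.dump(f,open(n+"1.pkl","wb"));print(n,np.round(f["T"],3).tolist(),f["intrinsics"])
s=bot.read_state();print(s)
E
```

```text
pics
scene [[-0.908, -0.144, 0.393, 58.981], [-0.418, 0.35, -0.838, 1159.3], [-0.017, -0.926, -0.378, 584.685], [0.0, 0.0, 0.0, 1.0]] [[500.92881708   0.         309.99930808]
 [  0.         500.92881708 203.57857519]
 [  0.           0.           1.        ]]
top [[0.02, -0.995, 0.097, 454.878], [-0.999, -0.022, -0.027, 63.661], [0.029, -0.096, -0.995, 1277.054], [0.0, 0.0, 0.0, 1.0]] [[423.22977858   0.         314.34239752]
 [  0.         423.22977858 194.3987235 ]
 [  0.           0.           1.        ]]
{'t': 0.1, 'qpos': array([-1.22502765e+00,  2.13310979e-01, -3.49657142e-02,  1.32349315e+00,
       -6.06912063e-06,  1.57077590e+00]), 'joint_vel': array([ 0.00204152, -0.00136973,  0.0040535 , -0.00100901,  0.00035572,
        0.00120823]), 'effort': array([-2.40255686e-03, -6.87244749e+01,  4.87808704e+01,  1.20821764e-02,
       -2.95904783e-04,  7.24040262e-06]), 'position': array([ 169.35911267, -470.1332511 ,  230.87578768]), 'eef_rot': array([-3.14061913e+00,  6.04923041e-06,  3.45789115e-01]), 'force': array([-0.67445317,  0.84568717,  0.16520773]), 'ft_torque': array([-0.01814477,  0.00054466,  0.00869931]), 'opening': 1.0019378971256325}
```

View pics/scene1.png

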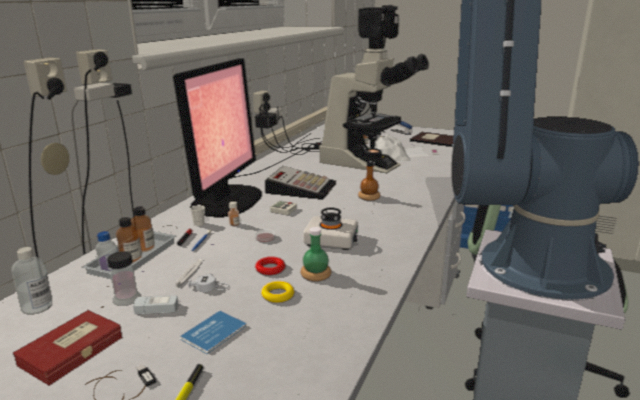

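View pics/top1.png

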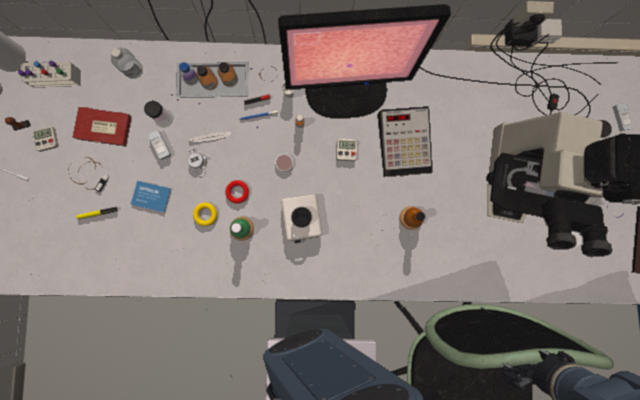

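The scene view has amber at about (370,182), the mixer at (331,228) and green at (315,257). In the top view, amber is at (411,216), the mixer cradle at (302,216) and green at (240,228). Next I'll zoom in.

Run:
```python
import cv2
a=cv2.imread('pics/top1.png');b=cv2.imread('pics/scene1.png')
c=[cv2.resize(x,(400,300),interpolation=cv2.INTER_CUBIC) for x in (a[185:245,260:340],a[185:245,372:452],b[190:265,290:390],b[140:215,330:430])]
import numpy as np
cv2.imwrite('pics/z1.png',np.vstack([np.hstack(c[:2]),np.hstack(c[2:])]))
```

```text
(no output)
```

View pics/z1.png

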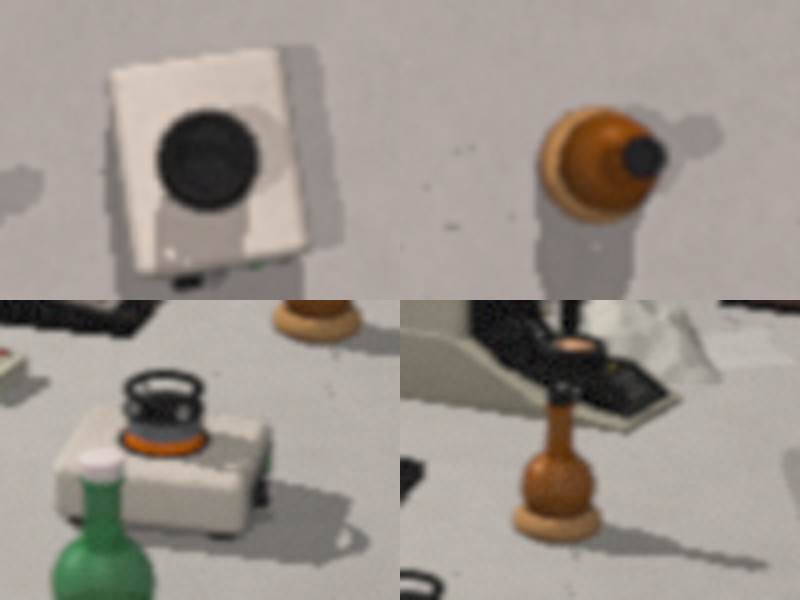

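Run:
```python
from h import *
import pickle
t=pickle.load(open('top1.pkl','rb'));s=pickle.load(open('scene1.pkl','rb'))
def blob(f,x0,x1,y0,y1,fn):
    im=f["img"][y0:y1,x0:x1].astype(int);m=fn(im[...,0],im[...,1],im[...,2]).astype(np.uint8)
    n,l,st,c=cv2.connectedComponentsWithStats(m);i=1+np.argmax(st[1:,4])
    cn=max(cv2.findContours((l==i).astype(np.uint8),0,cv2.CHAIN_APPROX_NONE)[0],key=cv2.contourArea)
    (cx,cy),r=cv2.minEnclosingCircle(cn)
    return c[i]+[x0,y0],st[i]+[x0,y0,0,0,0],(cx+x0,cy+y0,r)
dark=lambda r,g,b:(r<80)&(g<80)&(b<80)
amb=lambda r,g,b:(r-b>50)&(r<190)
A=blob(t,285,320,200,232,dark);print(A);print(onz(t,*A[0],82),onz(t,*A[2][:2],84))
B=blob(t,410,430,205,228,dark);print(B);print(onz(t,*B[0],113))
C=blob(t,395,432,200,235,lambda r,g,b:(r-b>50));print(C)
D=blob(s,355,385,165,195,amb);print(D)
# ring in scene: top rim ellipse
E_=blob(s,318,346,205,228,dark);print(E_)
O=blob(s,310,350,215,235,lambda r,g,b:(r-b>100));print(O)
p=onz(t,*B[0],113)
for z in (0,7,37,80,113): print(z,proj(t,[p[0],p[1],z]),proj(s,[p[0],p[1],z]))
q=onz(t,*A[0],82)
for z in (45,54,81,84): print(z,proj(t,[q[0],q[1],z]),proj(s,[q[0],q[1],z]))
```

```text
(array([301.09966777, 216.90365449]), array([292, 208,  19,  19, 301]), (301.0357151031494, 216.9642848968506, 9.950101852416992))
[506.72721138  67.12581511  82.        ] [506.46603307  67.29610777  84.        ]
(array([419.95454545, 216.40909091]), array([416, 212,   9,  10,  66]), (420.0, 216.5, 4.609872341156006))
[ 513.6677047  -262.02404923  113.        ]
(array([409.81714286, 217.07714286]), array([400, 206,  22,  23, 350]), (411.22289085388184, 216.99397659301758, 11.468300819396973))
(array([368.49689441, 184.14285714]), array([358, 167,  21,  28, 322]), (368.0, 182.18518447875977, 15.478789329528809))
(array([331.41176471, 216.61497326]), array([322, 208,  20,  19, 187]), (331.5, 218.0, 12.419842720031738))
(array([329.68292683, 226.02439024]), array([321, 224,  19,   5,  41]), (330.0, 224.5, 9.013978004455566))
0 [409.62792195 218.06964771] [370.14192903 196.66903312]
7 [410.21484186 217.97526896] [370.20557973 194.61441832]
37 [412.80439026 217.55886061] [370.48078897 185.73079209]
80 [416.73969429 216.9260501 ] [370.88223339 172.7723531 ]
113 [419.95454545 216.40909091] [371.19603816 162.64288129]
45 [301.12399997 217.45661207] [332.79948166 223.92431515]
54 [301.11821628 217.32517569] [332.8017106  220.74847973]
81 [301.10034511 216.91904725] [332.80846845 211.1197704 ]
84 [301.0983097  216.87279186] [332.80922598 210.04043523]
```

Call:
{"api": "servo_tool", "payload": {
  "deltas": [
    [20, -6, 0, 0, 0, 0, 0],
    [36, -11, 0, 0, 0, 0, 0],
    [38, -11, 0, 0, 0, 0, 0],
    [38, -11, 0, 0, 0, 0, 0],
    [38, -11, 0, 0, 0, 0, 0],
    [38, -11, 0, 0, 0, 0, 0],
    [38, -11, 0, 0, 0, 0, 0],
    [36, -11, 0, 0, 0, 0, 0],
    [28, -9, 0, 0, 0, 0, 0],
    [12, -4, 0, 0, 0, 0, 0]
  ],
  "squeeze": 50
}}

```text
t: 0.93
position: [442.2, -268.5, 230.8]
eef_rot: [-3.141, -0.0, 0.349]
force: [-0.8, 0.2, 0.5]
opening: 0.997
```

Run:
```python
from h import *
import pickle
f=bot.grab_frame("wrist");save(f,"pics/w1.png");pickle.dump(f,open("w1.pkl","wb"))
s=bot.read_state();print(s["position"],s["eef_rot"],s["t"],np.round(f["T"],3).tolist())
```

```text
[ 442.41705749 -268.35239405  230.74137095] [-3.14058140e+00 -1.80718273e-04  3.48978860e-01] 0.9833 [[0.342, -0.905, -0.252, 505.173], [-0.94, -0.33, -0.091, -245.497], [-0.0, 0.268, -0.963, 373.091], [0.0, 0.0, 0.0, 1.0]]
```

View pics/w1.png

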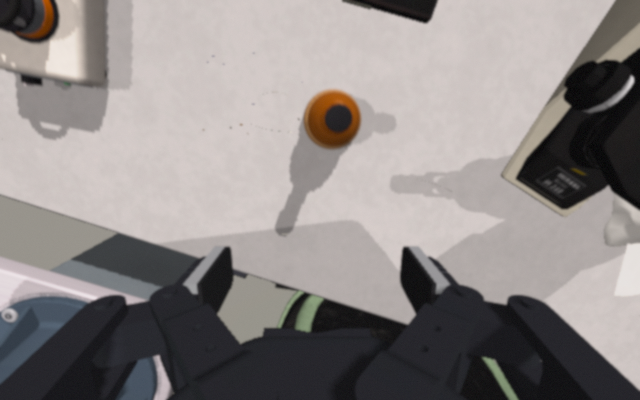

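The wrist view shows the stopper at about (338,118), the bulb at (332,119), and the cradle edge at the upper left.

```bash
cat >> h.py <<'E'
def cir(f,x0,x1,y0,y1,fn):
    im=f["img"][y0:y1,x0:x1].astype(int);m=fn(im[...,0],im[...,1],im[...,2]).astype(np.uint8)
    n,l,st,c=cv2.connectedComponentsWithStats(m);i=1+np.argmax(st[1:,4])
    cn=max(cv2.findContours((l==i).astype(np.uint8),0,cv2.CHAIN_APPROX_NONE)[0],key=cv2.contourArea)
    e=cv2.fitEllipse(cn);return np.array(e[0])+[x0,y0],e[1],st[i]
dark=lambda r,g,b:(r<80)&(g<80)&(b<80)
amb=lambda r,g,b:(r-b>50)&(r<205)
def delta(target):
    from scipy.spatial.transform import Rotation as R
    s=bot.read_state();Rm=R.from_euler('xyz',s["eef_rot"]).as_matrix()
    return Rm.T@(np.array(target)-s["position"])
E
python3 - <<'E'
from h import *
import pickle
f=pickle.load(open('w1.pkl','rb'))
a=cir(f,310,365,90,150,dark);print(a,onz(f,*a[0],116))
b=cir(f,295,370,80,160,lambda r,g,b:((r-b>60)|((r<80)&(g<80))));print(b,onz(f,*b[0],37))
p=onz(f,*a[0],116)
print(delta([p[0],p[1],88]))
E
```

```text
(array([337.87090111, 118.9729557 ]), (25.935922622680664, 27.537397384643555), array([ 15,  15,  27,  29, 597], dtype=int32)) [ 515.58894    -261.85742788  116.        ]
(array([331.94310379, 117.24971771]), (53.98444366455078, 55.74125289916992), array([  10,   10,   55,   56, 2421], dtype=int32)) [ 518.23201506 -259.83433698   37.        ]
[ 70.95633602  19.06116216 142.73499372]
```

Call:
{"api": "servo_tool", "payload": {
  "deltas": [
    [8, 2, 0, 0, 0, 0, 0],
    [14, 4, 0, 0, 0, 0, 0],
    [18, 5, 0, 0, 0, 0, 0],
    [16, 4, 5, 0, 0, 0, 0],
    [10, 3, 15, 0, 0, 0, 0],
    [4, 0.7, 20, 0, 0, 0, 0],
    [2, 0, 20, 0, 0, 0, 0],
    [0, 0, 20, 0, 0, 0, 0],
    [0, 0, 15, 0, 0, 0, 0],
    [0, 0, 7, 0, 0, 0, 0]
  ]
}}

```text
t: 1.82
position: [512.4, -264.9, 127.2]
eef_rot: [-3.14, 0.002, 0.344]
force: [-0.8, 0.3, -0.4]
opening: 1.0
```

Run:
```python
from h import *
import pickle
f=bot.grab_frame("wrist");save(f,"pics/w2.png");pickle.dump(f,open("w2.pkl","wb"))
s=bot.read_state();print(s["position"],s["eef_rot"],s["t"])
```

```text
[ 512.35825789 -264.64567987  126.91026847] [-3.13934606e+00  2.35970830e-03  3.44392866e-01] 1.8667
```

View pics/w2.png

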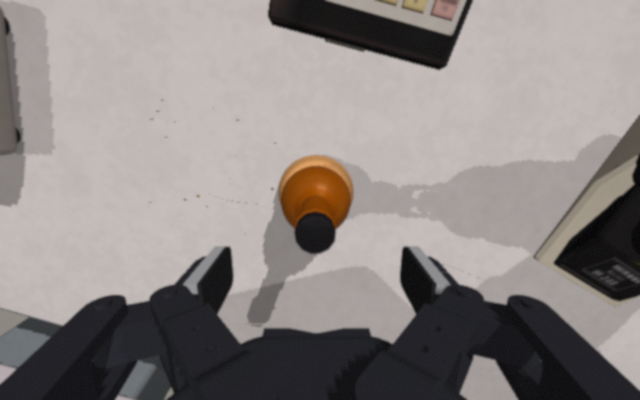

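Run:
```python
from h import *
import pickle
f=pickle.load(open('w2.pkl','rb'))
a=cir(f,285,345,200,262,dark);p=onz(f,*a[0],114);print(a,p)
b=cir(f,270,365,140,215,lambda r,g,b:((r-b>90)&(r<200)));print(b,onz(f,*b[0],37))
s=bot.read_state();print(proj(f,[s["position"][0],s["position"][1],114]),proj(f,[s["position"][0],s["position"][1],37]))
print(delta([p[0],p[1],67]))
```

```text
(array([314.50388145, 232.25612259]), (39.323604583740234, 40.45378875732422), array([  10,   12,   40,   42, 1306], dtype=int32)) [ 517.15152777 -262.00456956  114.        ]
(array([316.45886993, 187.62269211]), (60.834381103515625, 68.32564544677734), array([  13,   17,   67,   58, 3070], dtype=int32)) [ 526.58446605 -259.8070212    37.        ]
[315.96883292 240.73285394] [316.15195883 204.71024097]
[ 5.54487312 -0.73312957 59.89914917]
```

Call:
{"api": "servo_tool", "payload": {
  "deltas": [
    [1.5, -0.3, 5, 0, 0, 0, 0],
    [2, -0.3, 9, 0, 0, 0, 0],
    [2, 0, 11, 0, 0, 0, 0],
    [0, 0, 11, 0, 0, 0, 0],
    [0, 0, 10, 0, 0, 0, 0],
    [0, 0, 8, 0, 0, 0, 0],
    [0, 0, 4, 0, 0, 0, 0],
    [0, 0, 2, 0, 0, 0, 0],
    [0, 0, 0, 0, 0, 0, 0],
    [0, 0, 0, 0, 0, 0, 0]
  ]
}}

```text
t: 2.7
position: [519.1, -261.8, 69.7]
eef_rot: [3.141, -0.0, 0.346]
force: [-0.1, 0.1, -0.1]
opening: 1.001
```

Call:
{"api": "servo_tool", "payload": {
  "deltas": [
    [0, 0, 0, 0, 0, 0, 0.2],
    [0, 0, 0, 0, 0, 0, 0.4],
    [0, 0, 0, 0, 0, 0, 0.55],
    [0, 0, 0, 0, 0, 0, 0.65],
    [0, 0, 0, 0, 0, 0, 0.75],
    [0, 0, 0, 0, 0, 0, 0.85],
    [0, 0, 0, 0, 0, 0, 1],
    [0, 0, 0, 0, 0, 0, 1],
    [0, 0, 0, 0, 0, 0, 1],
    [0, 0, 0, 0, 0, 0, 1]
  ],
  "squeeze": 50
}}

```text
t: 3.53
position: [519.0, -261.7, 69.5]
eef_rot: [3.141, -0.0, 0.346]
force: [-0.5, 1.1, 5.5]
opening: 0.283
```

Run:
```python
from h import *
import pickle
f=bot.grab_frame("wrist");save(f,"pics/w3.png");pickle.dump(f,open("w3.pkl","wb"))
s=bot.read_state();print(s["position"],s["eef_rot"],s["t"],s["force"],s["opening"])
```

```text
[ 519.03202133 -261.70564423   69.46872415] [ 3.14143984e+00 -2.45497564e-04  3.45816670e-01] 3.5833 [-0.05174571 -0.09212472  4.70366049] 0.2824134770045728
```

View pics/w3.png

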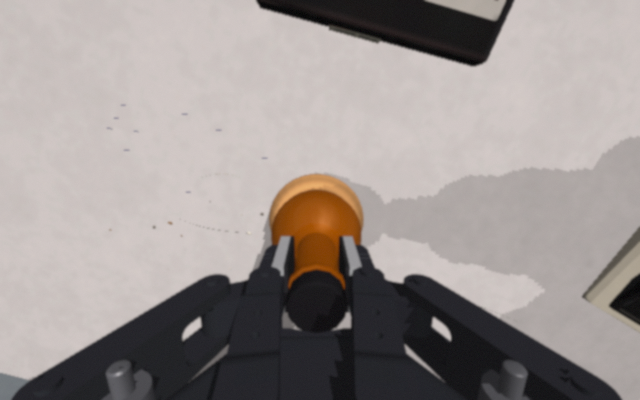

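Call:
{"api": "servo_tool", "payload": {
  "deltas": [
    [0, 0, -2, 0, 0, 0, 1],
    [0, 0, -4, 0, 0, 0, 1],
    [0, 0, -8, 0, 0, 0, 1],
    [0, 0, -14, 0, 0, 0, 1],
    [0, 0, -18, 0, 0, 0, 1],
    [0, 0, -20, 0, 0, 0, 1],
    [0, 0, -20, 0, 0, 0, 1],
    [0, 0, -18, 0, 0, 0, 1],
    [0, 0, -11, 0, 0, 0, 1],
    [0, 0, -5, 0, 0, 0, 1]
  ]
}}

```text
t: 4.42
position: [519.5, -262.0, 191.7]
eef_rot: [3.14, -0.002, 0.346]
force: [0.2, 0.4, -2.1]
opening: 0.288
```

Run:
```python
from h import *
import pickle
f=bot.grab_frame("wrist");save(f,"pics/w4.png");pickle.dump(f,open("w4.pkl","wb"))
f=bot.grab_frame("scene");cv2.imwrite("pics/s4.png",cv2.resize(cv2.cvtColor(f["img"],4)[90:240,270:430],(800,600)[:2] if 0 else (640,600)))
s=bot.read_state();print(s["position"],s["eef_rot"],s["t"],s["force"],s["opening"],s["qpos"])
print(delta([420,67,s["position"][2]]),delta([504,66,s["position"][2]]))
```

```text
[ 519.27396413 -261.86433931  190.2354009 ] [ 3.14055778e+00 -9.85321727e-04  3.45837570e-01] 4.5167 [-0.20043917 -0.47322346 -2.37111057] 0.2831702675332403 [-4.67075532e-01  3.90844783e-01  1.04729873e-01  1.28325250e+00
  4.27327616e-06  2.32868007e+00]
[ 1.80838579e+01 -3.43045090e+02 -3.37190554e-01] [ 9.67713511e+01 -3.13629673e+02 -2.29216694e-01]
```

View pics/w4.png

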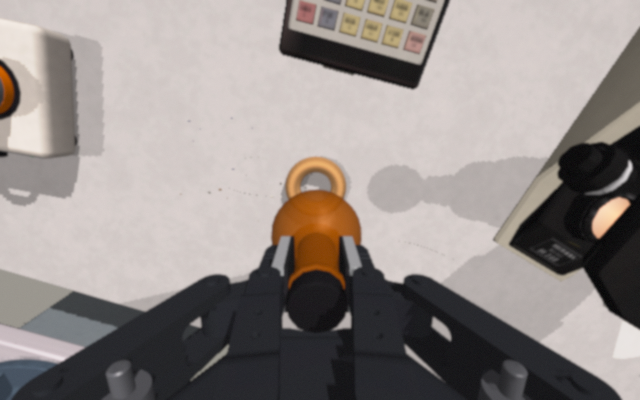

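View pics/s4.png

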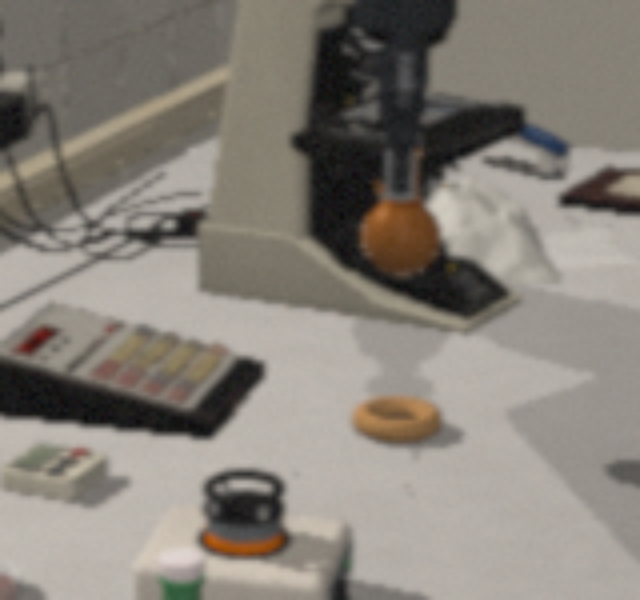

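Call:
{"api": "servo_tool", "payload": {
  "deltas": [
    [1, -6, 0, 0, 0, 0, 1],
    [1, -12, 0, 0, 0, 0, 1],
    [1, -18, 0, 0, 0, 0, 1],
    [1, -22, 0, 0, 0, 0, 1],
    [1, -24, 0, 0, 0, 0, 1],
    [1, -24, 0, 0, 0, 0, 1],
    [1, -24, 0, 0, 0, 0, 1],
    [1, -24, 0, 0, 0, 0, 1],
    [1, -24, 0, 0, 0, 0, 1],
    [1, -24, 0, 0, 0, 0, 1]
  ]
}}

```text
t: 5.35
position: [458.3, -66.4, 188.5]
eef_rot: [-3.141, 0.001, 0.346]
force: [0.7, -0.8, -1.6]
opening: 0.282
```

Call:
{"api": "servo_tool", "payload": {
  "deltas": [
    [2, -24, 0, 0, 0, 0, 1],
    [2, -24, 0, 0, 0, 0, 1],
    [2, -24, 0, 0, 0, 0, 1],
    [1, -22, 0, 0, 0, 0, 1],
    [1, -18, 0, 0, 0, 0, 1],
    [0, -14, 0, 0, 0, 0, 1],
    [0, -9, 0, 0, 0, 0, 1],
    [0, -6, 0, 0, 0, 0, 1],
    [0, 0, 0, 0, 0, 0, 1],
    [0, 0, 0, 0, 0, 0, 1]
  ]
}}

```text
t: 6.18
position: [419.4, 67.0, 189.1]
eef_rot: [3.141, 0.0, 0.346]
force: [0.6, -0.8, -0.5]
opening: 0.284
```

Run:
```python
from h import *
import pickle
f=bot.grab_frame("wrist");save(f,"pics/w5.png");pickle.dump(f,open("w5.pkl","wb"))
s=bot.read_state();print(s["position"],s["eef_rot"],s["t"],s["force"],s["opening"],s["qpos"])
```

```text
[419.61824121  66.73205936 189.19246543] [3.14141633e+00 1.56798357e-04 3.45614921e-01] 6.2333 [-0.55739349  0.2701496  -2.22216174] 0.285622740243931 [ 1.57860137e-01  7.25918629e-02 -3.06174162e-01  1.19215143e+00
 -2.02495750e-04  2.95383787e+00]
```

View pics/w5.png

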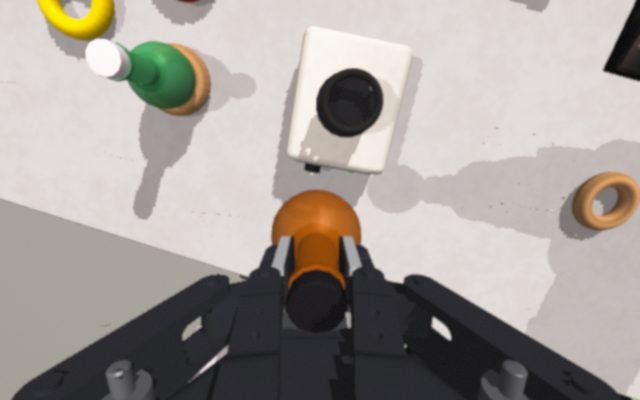

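Run:
```python
from h import *
import pickle
f=pickle.load(open('w5.pkl','rb'))
a=cir(f,308,395,60,145,dark);q=onz(f,*a[0],82);print(a,q)
im=f["img"][55:150,300:400];cv2.imwrite('pics/z5.png',cv2.resize(im[...,::-1],(600,570),interpolation=2))
s=bot.read_state();p=s["position"]
for z in (p[2]-62.5+104,p[2]-62.5+30): print(z,proj(f,[p[0],p[1],z]))
# bulb outline: amber pixels row<235
m=amb(*np.moveaxis(f["img"].astype(int),2,0));m[:180]=0;m[245:]=0;m[:,:260]=0;m[:,375:]=0
cn=max(cv2.findContours(m.astype(np.uint8),0,cv2.CHAIN_APPROX_NONE)[0],key=cv2.contourArea)[:,0]
c=cn[(cn[:,1]<232)];A=np.c_[2*c,np.ones(len(c))];x=np.linalg.lstsq(A,(c**2).sum(1),rcond=None)[0];print("bulb circ",x[:2],np.sqrt(x[2]+x[0]**2+x[1]**2))
K=f["intrinsics"][0][0];o=np.array(f["T"])[:3,3]
print("expected r",K*30/np.linalg.norm(o-[p[0],p[1],p[2]-32]))
for z in (154,157,160):print(onz(f,*x[:2],z))
print(delta([q[0],q[1],p[2]]))
```

```text
(array([349.03599167, 102.49581146]), (61.66704559326172, 68.38008880615234), array([   9,    9,   65,   68, 3401], dtype=int32)) [508.09671098  69.79934036  82.        ]
230.6924654258926 [317.16076628 294.27372073]
156.6924654258926 [316.70448513 229.02813189]
bulb circ [316.17766183 233.73102192] 43.77582263782957
expected r 45.25612008373636
[415.34546092  65.55534153 154.        ]
[416.48158914  65.96851087 157.        ]
[417.61771737  66.38168022 160.        ]
[ 8.42856179e+01  2.70884176e+01 -8.43941126e-03]
```

View pics/z5.png

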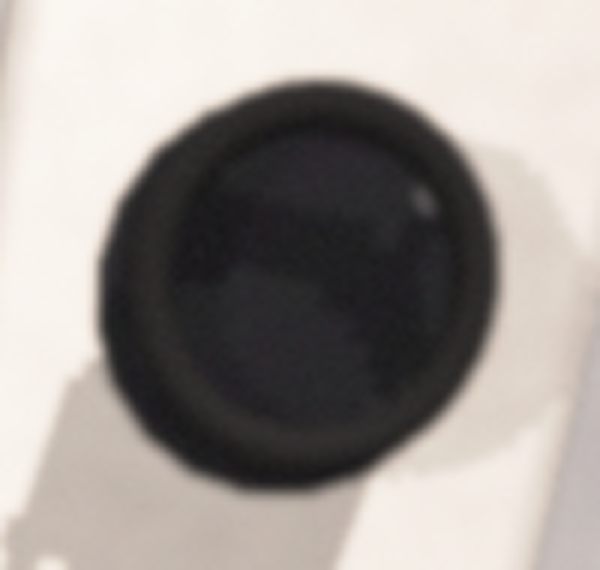

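Run:
```python
from h import *
import pickle
f=pickle.load(open('w5.pkl','rb'))
q=onz(f,351.7,100.4,82);print(q)
p=bot.read_state()["position"]
for b in ([416.5,66.0],[417.3,66.2]): print(delta([p[0]+q[0]-b[0],p[1]+q[1]-b[1],p[2]]))
```

```text
[510.39203192  68.31766671  82.        ]
[ 8.91251107e+01  2.96276864e+01 -8.75049265e-03]
[ 8.83046618e+01  2.95448396e+01 -8.63645578e-03]
```

Call:
{"api": "servo_tool", "payload": {
  "deltas": [
    [3, 1, 0, 0, 0, 0, 1],
    [7, 2, 0, 0, 0, 0, 1],
    [12, 4, 0, 0, 0, 0, 1],
    [14, 5, 0, 0, 0, 0, 1],
    [14, 5, 0, 0, 0, 0, 1],
    [14, 4.5, 0, 0, 0, 0, 1],
    [12, 4, 0, 0, 0, 0, 1],
    [8, 3, 0, 0, 0, 0, 1],
    [4.6, 1, 0, 0, 0, 0, 1],
    [0, 0, 0, 0, 0, 0, 1]
  ]
}}

```text
t: 7.07
position: [513.7, 69.2, 188.9]
eef_rot: [-3.142, 0.0, 0.345]
force: [0.0, 0.3, -1.5]
opening: 0.282
```

Call:
{"api": "servo_tool", "payload": {
  "deltas": [
    [0, 0, 2, 0, 0, 0, 1],
    [0, 0, 4, 0, 0, 0, 1],
    [0, 0, 6, 0, 0, 0, 1],
    [0, 0, 7, 0, 0, 0, 1],
    [0, 0, 7, 0, 0, 0, 1],
    [0, 0, 5, 0, 0, 0, 1],
    [0, 0, 4, 0, 0, 0, 1],
    [0, 0, 2, 0, 0, 0, 1],
    [0, 0, 0, 0, 0, 0, 1],
    [0, 0, 0, 0, 0, 0, 1]
  ]
}}

```text
t: 7.9
position: [513.0, 69.4, 152.4]
eef_rot: [-3.142, -0.0, 0.346]
force: [-0.5, 0.9, -1.4]
opening: 0.284
```

Run:
```python
from h import *
import pickle
o=[]
for n,(x,y) in (("wrist",(240,100)),("scene",(291,150)),("top",(260,187))):
    f=bot.grab_frame(n);pickle.dump(f,open(n+"6.pkl","wb"));w=(160,200) if n=="wrist" else (80,100)
    if n=="top": w=(80,60)
    im=f["img"][y:y+w[1],x:x+w[0],::-1];o.append(cv2.resize(im,(400 if n!="wrist" else 400,300 if n=="top" else 500),interpolation=2))
cv2.imwrite("pics/z6.png",np.hstack(o[:2]));cv2.imwrite("pics/t6.png",o[2])
s=bot.read_state();print(s["position"],s["eef_rot"],s["t"],s["force"],s["opening"],s["qpos"])
```

```text
[513.12868148  69.39551367 152.60963646] [ 3.14152329e+00 -4.89763690e-04  3.45748867e-01] 8.05 [ 0.12419985  0.24633029 -1.4416104 ] 0.2821863872507893 [ 1.34403125e-01  2.76259540e-01 -1.52669102e-01  1.14137427e+00
  3.49171040e-05  2.93024694e+00]
```

View pics/z6.png

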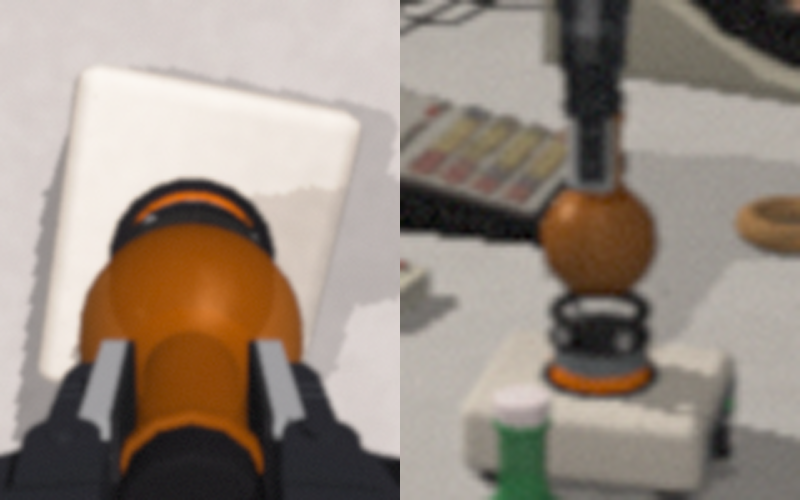

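View pics/t6.png

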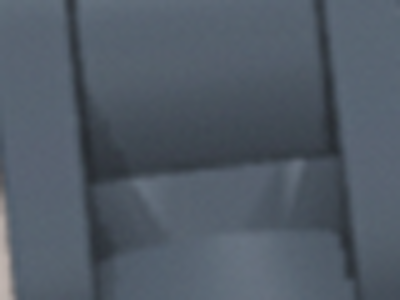

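Call:
{"api": "servo_tool", "payload": {
  "deltas": [
    [0, 0, 2, 0, 0, 0, 1],
    [0, 0, 2, 0, 0, 0, 1],
    [0, 0, 2, 0, 0, 0, 1],
    [0, 0, 2, 0, 0, 0, 1],
    [0, 0, 1.5, 0, 0, 0, 1],
    [0, 0, 1, 0, 0, 0, 1],
    [0, 0, 1, 0, 0, 0, 1],
    [0, 0, 0.5, 0, 0, 0, 1],
    [0, 0, 0, 0, 0, 0, 1],
    [0, 0, 0, 0, 0, 0, 1]
  ]
}}

```text
t: 8.88
position: [513.0, 69.4, 140.4]
eef_rot: [3.142, -0.0, 0.346]
force: [-0.4, -0.2, -1.3]
opening: 0.285
```

Call:
{"api": "servo_tool", "payload": {
  "deltas": [
    [0, 0, 0.5, 0, 0, 0, 1],
    [0, 0, 0.5, 0, 0, 0, 1],
    [0, 0, 0.5, 0, 0, 0, 1],
    [0, 0, 0.5, 0, 0, 0, 1],
    [0, 0, 0.5, 0, 0, 0, 1],
    [0, 0, 0.5, 0, 0, 0, 1],
    [0, 0, 0, 0, 0, 0, 1],
    [0, 0, 0, 0, 0, 0, 1],
    [0, 0, 0, 0, 0, 0, 1],
    [0, 0, 0, 0, 0, 0, 1]
  ]
}}

```text
t: 9.72
position: [513.0, 69.4, 137.4]
eef_rot: [3.142, -0.0, 0.346]
force: [0.1, -0.8, 3.1]
opening: 0.281
```

```bash
cat > z.py <<'E'
from h import *
import sys
o=[]
for n,(x,y) in (("wrist",(240,100)),("scene",(291,150))):
    f=bot.grab_frame(n);w=(160,200) if n=="wrist" else (80,100)
    o.append(cv2.resize(f["img"][y:y+w[1],x:x+w[0],::-1],(400,500),interpolation=2))
cv2.imwrite(sys.argv[1],np.hstack(o))
s=bot.read_state();print(s["position"],s["eef_rot"],s["t"],s["force"],s["ft_torque"],s["opening"])
E
python3 z.py pics/z7.png
```

```text
[513.00396818  69.34346329 137.36923271] [ 3.14148803e+00 -1.13891749e-04  3.45715459e-01] 9.8167 [ 0.03097926 -1.68066597  3.81442267] [-0.12397176  0.02811201 -0.01042388] 0.2806482543607822
```

View pics/z7.png

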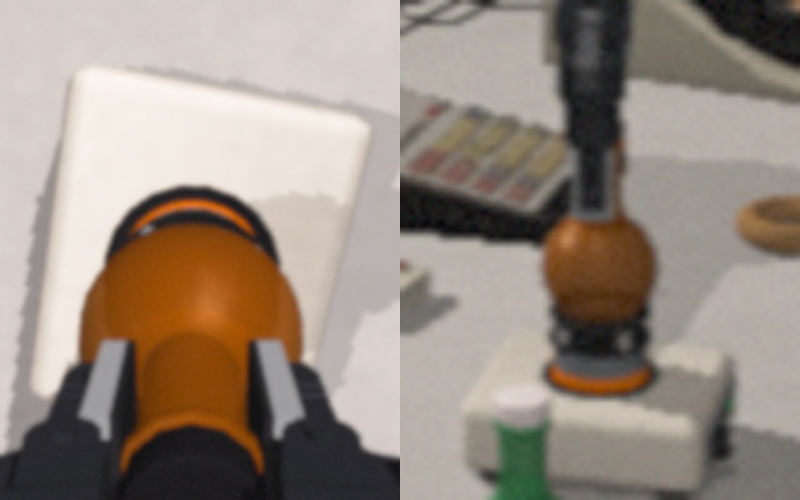

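Call:
{"api": "servo_tool", "payload": {
  "deltas": [
    [-0.2, 0.6, 0, 0, 0, 0, 1],
    [0, 0, 0.5, 0, 0, 0, 1],
    [0, 0, 0.8, 0, 0, 0, 1],
    [0, 0, 1, 0, 0, 0, 1],
    [0, 0, 1, 0, 0, 0, 1],
    [0, 0, 1, 0, 0, 0, 1],
    [0, 0, 0.7, 0, 0, 0, 1],
    [0, 0, 0, 0, 0, 0, 1],
    [0, 0, 0, 0, 0, 0, 1],
    [0, 0, 0, 0, 0, 0, 1]
  ]
}}

```text
t: 10.65
position: [513.0, 68.8, 132.3]
eef_rot: [-3.141, -0.0, 0.346]
force: [0.2, -0.1, 5.1]
opening: 0.284
```

```bash
python3 z.py pics/z8.png
```

```text
[512.9971993   68.78460958 132.36435651] [-3.14156173e+00 -1.18749325e-04  3.45791617e-01] 10.75 [-0.75081539  0.67830551  5.62974767] [0.21773801 0.19425172 0.02445481] 0.2806156430716505
```

View pics/z8.png

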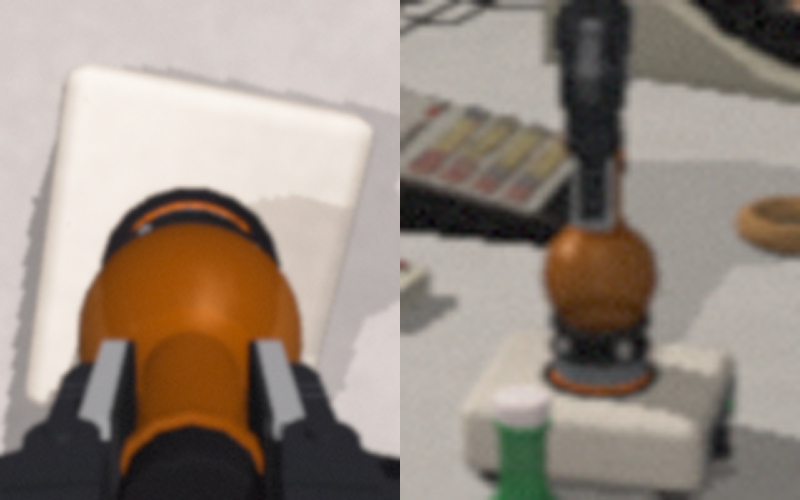

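The band is about half sunk, and the force suggests roughly 6 mm of travel. I'll press about 6 mm more, stopping short of the stop.

Call:
{"api": "servo_tool", "payload": {
  "deltas": [
    [0, 0, 0.6, 0, 0, 0, 1],
    [0, 0, 0.8, 0, 0, 0, 1],
    [0, 0, 1, 0, 0, 0, 1],
    [0, 0, 1, 0, 0, 0, 1],
    [0, 0, 1, 0, 0, 0, 1],
    [0, 0, 1, 0, 0, 0, 1],
    [0, 0, 0.5, 0, 0, 0, 1],
    [0, 0, 0, 0, 0, 0, 1],
    [0, 0, 0, 0, 0, 0, 1],
    [0, 0, 0, 0, 0, 0, 1]
  ]
}}

```text
t: 11.58
position: [513.2, 68.8, 126.7]
eef_rot: [3.142, -0.001, 0.346]
force: [-0.7, -0.1, 8.1]
opening: 0.285
```

```bash
python3 z.py pics/z9.png; python3 -c "
from h import *
F=[]
for i in range(4):
    f=bot.grab_frame('top'); s=bot.read_state(); F.append(s['force'])
print(np.mean(F,0),s['position'])
f=bot.grab_frame('scene');save(f,'pics/s9.png')"
```

```text
[513.1551701   68.82255069 126.71376356] [ 3.14152621e+00 -5.72714512e-04  3.45868306e-01] 11.6833 [-1.77344081  1.09860422  7.91858917] [0.22605658 0.24030718 0.04530071] 0.2859776864846603
[-1.29945419  0.96596673  7.98009931] [513.19760302  68.81560696 126.70189492]
```

View pics/z9.png

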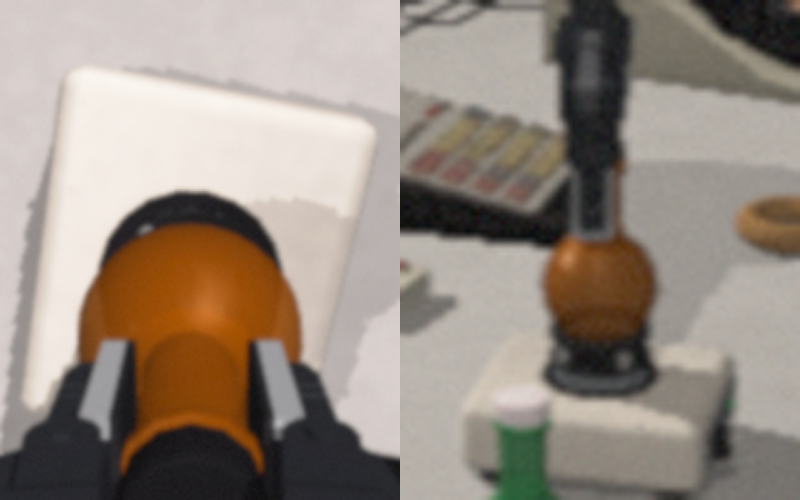

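View pics/s9.png

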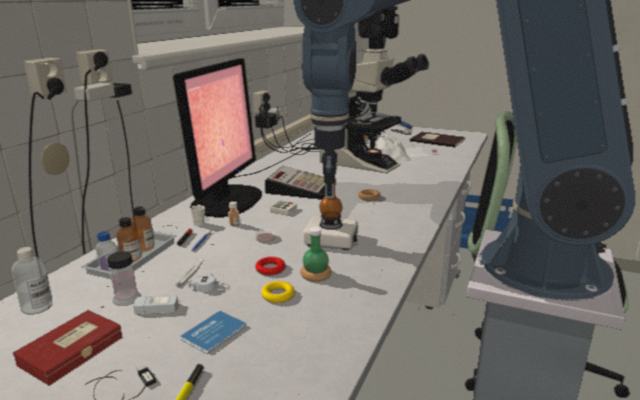

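No orange shows in either view. The push is a steady 8 N or so, which puts the travel at about 11 mm, between the 9 mm needed and the 15 mm stop. I'm handing in while holding it there.

```bash
python3 -c "
from h import *
print(bot.sign_off())"
```

```text
the job is handed in; nothing more can be done
None
```

The amber flask is out of its cork ring and seated upright in the mixer's rubber ring. The arm is still holding it pressed down by the neck. I handed the job in at about 12 s of the 45 s allowed.

- **Band:** the last wrist and scene pictures show no orange at all below the ring.
- **Push:** the tool height was steady at 126.7 mm and the upward force at about 8 N. From the spring figures and the approximate point of contact, I estimate 11–12 mm of travel. That clears the 9 mm needed and stays short of the 15 mm stop.
- **Side force:** about 1.6 N of side force and 0.3 N m of moment remained at the end, probably from a sub-millimetre centring error. I left it as it was.
- **Camera disagreement:** the top and wrist cameras differed by about 3 mm in x. I placed the flask using the wrist camera for both the flask and the ring.
- **Other objects:** the green flask, timer and petri dish look unmoved in the final scene picture, which I checked by eye only.

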